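Load the colour reader's sample turntable from light to dark

TASK

Load the colour reader's turntable for its next run, lightest colour first so that dark paste does not taint the light readings: stand the yellow jar in the green cup, then, going clockwise as seen from above, the magenta jar in the cup next to it, the blue jar next after that (straight across from the yellow one), and the black jar in the last cup, between the blue and the yellow. Each jar must stand upright and fully down in its cup; do not tip any jar over on the way, and leave the beaker and the dropper bottle standing where they are.

Things in the scene. Friction and masses are not known exactly. Their poses are not given: they have to be found in the camera images.
- jar_yellow: Closed sample jar with a screw lid (the lid is fixed), yellow body and yellow lid, 48 mm across, 74 mm tall, 0.1 to 0.25 kg; stands upright on the bench. Origin: centre of the underside; z up. Pinch it round the lid or upper body from above.
- jar_magenta: Closed sample jar with a screw lid (the lid is fixed), magenta (dark red) body and red lid, 48 mm across, 74 mm tall, 0.1 to 0.25 kg; stands upright on the bench. Origin: centre of the underside; z up. Pinch it round the lid or upper body from above.
- jar_blue: Closed sample jar with a screw lid (the lid is fixed), blue body and blue lid, 48 mm across, 78 mm tall, 0.1 to 0.25 kg; stands upright on the bench. Origin: centre of the underside; z up. Pinch it round the lid or upper body from above.
- jar_black: Closed sample jar with a screw lid (the lid is fixed), dark grey body and black lid, 48 mm across, 78 mm tall, 0.1 to 0.25 kg; stands upright on the bench. Origin: centre of the underside; z up. Pinch it round the lid or upper body from above.
- cup_green: The one green cup on the sample turntable: the first place of the run. Open round cup fixed on the turntable, 75 mm from its axis; 28 mm high, 72 mm across outside at the rim, 65 mm clear at the mouth, narrowing to 57 mm at 8 mm height; inner floor 4 mm above its underside. Origin: centre of its underside (44 mm above the bench); z up, x away from the turntable's axis.
- cup_2: Dark grey cup, the next one clockwise (seen from above) after the green cup. Same size and axes as the green cup. The turntable is a level 240 mm aluminium disc that turns freely about its upright axis against slight friction (about 2 N at a cup); it may be turned.
- cup_3: Dark grey cup straight across the turntable from the green cup, second clockwise after it. Same size and axes as the green cup. The turntable's centre hub, 40 mm across, reaches 16 mm above the cups' underside. A fixed black sensor, 107 mm high above the bench and 44 mm wide, stands beside the turntable on the far side from the robot, 131 mm and more from the axis.
- cup_4: Dark grey cup, third clockwise after the green cup (next to it on the other side). Same size and axes as the green cup.
- beaker: Bystander: empty clear beaker, 71 mm across, 88 mm tall, loose, near the jars. Origin: centre of the underside; z up.
- dropper_bottle: Bystander: brown dropper bottle with a black cap, 35 mm across, 112 mm tall, loose, near the jars. Origin: centre of the underside; z up.
There are look-alikes about, which are no part of the job. What is meant by the jar_blue is not orange, and is the smaller of those in its own colour.

How it is judged (in metres and radians):
At the end, for the whole second after the job is handed in: Yellow jar in the green cup and, clockwise from it, magenta, blue and black jars in the other three: each within 12 mm of its cup's centre, its underside within 6 mm of the cup's inner floor, upright within 0.12 rad, released and at rest (horizontal distance between jar_yellow and cup_green below 0.012 m and z of jar_yellow in the frame of cup_green between -0.002 and 0.01 m and angle between each of jar_yellow, jar_magenta, jar_blue, jar_black's own z axis and vertical below 0.12 rad and linear speed of each of jar_yellow, jar_magenta, jar_blue, jar_black below 0.02 m/s and horizontal distance between jar_magenta and cup_2 below 0.012 m and z of jar_magenta in the frame of cup_2 between -0.002 and 0.01 m and horizontal distance between jar_blue and cup_3 below 0.012 m and z of jar_blue in the frame of cup_3 between -0.002 and 0.01 m and horizontal distance between jar_black and cup_4 below 0.012 m and z of jar_black in the frame of cup_4 between -0.002 and 0.01 m); the robot touches nothing.
It fails at once if a jar is tipped over (angle between any of jar_yellow, jar_magenta, jar_blue, jar_black's own z axis and vertical above 0.7 rad).
It fails at once if the beaker or the dropper bottle is displaced by more than 30 mm or tipped (distance of any of beaker, dropper_bottle from where it was at the start of the episode above 0.03 m or angle between any of beaker, dropper_bottle's own z axis and vertical above 0.4 rad).
It also fails if it takes over 99 s, if anything falls off the work surface, if the arm or the gripper's body presses on something with over 40 N, if the wrist force passes 120 N, or if a joint passes its speed limit or range.

ROBOT

A 6-joint arm with a two-finger parallel gripper is mounted at the origin on a cart in front of the work surface, level with it; the furniture and walls round the work are solid. World frame = base frame: x ahead of the robot, y to its left, z up, the work surface at z = 0. Lengths are in m, angles in degrees, forces in N, time in s.
With the tool pointing down it reaches from about 0.275 to 1 m from the base axis. Payload 8.4 kg.
Tool frame: the origin (TCP) lies midway between the tips of the shut fingers; the grasp point (between the pads) lies 19 mm behind it; z points along the fingers, y is the line along which they close (so a half turn about z gives the same grasp; the last joint's range is limited). The gripper opens to 85 mm and grips with 20 to 120 N. Pads are 22 mm wide; open, the fingers measure 114 mm over their backs; the gripper's body (76 mm by 85 mm) begins 54 mm behind the grasp point. The pads swing forward as they close: fully open they stand 13 mm farther back than shut.
Start: joints at [-73.705, 20.225, 93.587, -0, 66.188, -0.138], TCP at [0.177, -0.599, 0.231] pointing down, gripper open.
Joint ranges: [-150.9, 150.9], [-52.94, 120.26], [3.33, 152.33], [-74.26, 254.26], [0, 154.13], [-172.89, 172.89]. Speed limits (degrees/s): [127.2, 127.2, 159.86, 180, 180, 180].

INTERFACE

Orientations are given as a 3x3 rotation matrix whose columns are the frame's x, y, z axes.
In Python, from rig import ctrl gives the robot as it stands.
- The arm moves only by the tool jog_arm, never from a script. Its argument "commands" is one flat list of numbers, 5 for each row, row after row: the closure, from 0 (fully open) to 1 (shut), then the shift along the world's x, y, z in m, then the turn about the world's z in degrees. A call has 1 to 12 rows; each row shifts and turns the commanded pose from where the row before left it; what a row does not reach is not made up. A row lasts 1/10 s, in which the tool goes at most 50 mm and 8.59 degrees, less where a joint would pass 70% of its speed; a pose out of reach is approached as far as the arm can. A call with a gripper value outside its range is refused whole. The fingers move at their own pace and stop on an object; "newtons" is the grip in N (left out, the last holds). Time passes only in rows, so rows that do not move let the fingers close. It gives the time, the measured TCP pose, the force, the opening and the grip force at its end, in the units of the state.
- ctrl.sense(): the state, without advancing time (a new reading comes with each control period).
- ctrl.get_image(name): name is "scene" or "top" or "wrist"; returns a dict with "frame" (480x640x3 uint8, blue, green, red), "z_map" (480x640 float32, m along the optical axis (not along the pixel's ray), 0 where there is no reading), "fx", "fy", "cx", "cy" (pixels), "eye" and "attitude" of the camera in the world. Camera axes: x right, y down, z forward; pixel columns grow to the right and rows downward; lengths in m; the calibration is good to about 2 mm. A picture is of the moment at which its call begins.
- ctrl.sign_off(): hands the job in; it is judged then, once.
The state is a dict: "clock": time; "qpos": joint angles; "qvel": joint speeds; "effort": joint torques, N m; "ee_pos": TCP position; "tool_rot": TCP orientation; "ft_force": force on the tool from outside, world axes, zero at the start; "torque": the same for the moment, N m; "finger_gap": finger opening in m; "grasp_force": force on a finger pad.
Only numpy, scipy, OpenCV 4.12 (cv2) and the standard library are available. Lean on these libraries where they do the work, as an engineer would, in place of code of your own. Each camera call takes 0.05 s, during which the arm holds its last target. There are 200 camera calls.

## Working session

There is one attempt and no reset: what is moved stays moved. The work goes in short steps, Python scripts to look and compute and a tool call to move; the robot and the scene stay as the last step left them, time stands still between calls to the robot, and variables do not carry over. Pictures are saved under pics/ and viewed, at most 14 in all, crops included, and the job is handed in when it is done.

Besides the shell and the picture viewer there is one more tool, called after "Call:" as a command line: name --argument value ..., lists and objects as JSON in quotes. jog_arm: Moves the arm, as the interface text tells. Its arguments: {"type":"object","properties":{"commands":{"type":"array","items":{"type":"number"}},"newtons":{"type":"number"}},"required":["commands"]}

```bash
mkdir -p pics; cat > h.py <<'E'
from rig import ctrl
import numpy as np, cv2, pickle
def grab(n,tag):
    d=ctrl.get_image(n); cv2.imwrite(f'pics/{tag}.png',d['frame']); pickle.dump(d,open(f'{tag}.pkl','wb')); return d
def pt(d,u,v,z=None):
    "world point from depth at pixel, or from plane height z"
    r=np.array([(u-d['cx'])/d['fx'],(v-d['cy'])/d['fy'],1.]); R=np.array(d['attitude']); e=np.array(d['eye'])
    w=R@r
    s=d['z_map'][int(v),int(u)] if z is None else (z-e[2])/w[2]
    return e+s*w
E
python3 - <<'E'
from h import *
for n in('scene','top'):
    d=grab(n,n); print(n,d['eye'],np.round(d['attitude'],3).tolist(),d['fx'],d['cx'],d['cy'])
print(ctrl.sense())
E
```

```text
scene [-0.33690971  0.54149938  0.99308427] [[-0.611, -0.51, 0.606], [-0.792, 0.405, -0.457], [-0.012, -0.759, -0.651]] 565.4815690436841 313.8108296846993 244.33468810137305
top [ 0.3564977  -0.141563    1.24434861] [[-0.026, -0.988, 0.151], [-1.0, 0.027, 0.001], [-0.005, -0.151, -0.989]] 537.7037575947319 314.929382523604 238.34089547018309
{'clock': 0.1, 'qpos': array([-7.37049998e+01,  2.02587787e+01,  9.36239316e+01,  7.68646182e-04,
        6.61866801e+01, -1.37479706e-01]), 'qvel': array([-0.02612794, -0.04114946, -0.08162243,  0.00942959, -0.02030097,
       -0.05837788]), 'effort': array([ 2.69517232e-04, -6.06356049e+01, -3.42819750e+01, -3.69363045e-05,
        3.86668937e-03,  9.25975371e-06]), 'ee_pos': array([ 0.17669231, -0.59907536,  0.2306405 ]), 'tool_rot': array([[ 9.59155303e-01,  2.82879828e-01, -3.28030711e-04],
       [ 2.82880018e-01, -9.59154595e-01,  1.16588317e-03],
       [ 1.51726667e-05, -1.21105636e-03, -9.99999267e-01]]), 'ft_force': array([-0.54697443, -0.62342965,  0.07117954]), 'torque': array([ 0.01658943, -0.03613004, -0.05338002]), 'grasp_force': 0.0, 'finger_gap': 0.08527909516957602}
```

View pics/scene.png

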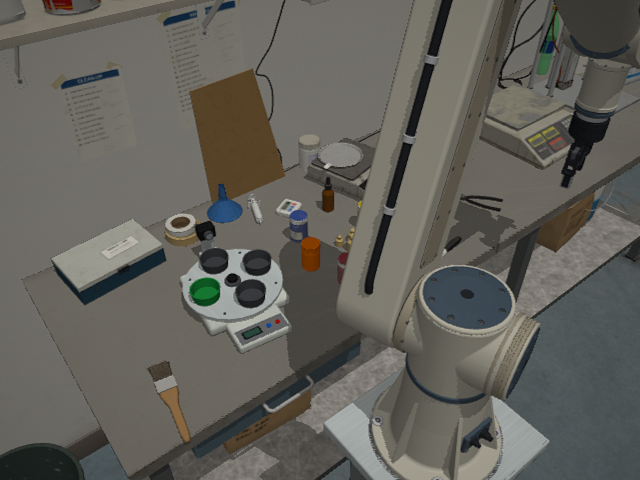

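View pics/top.png

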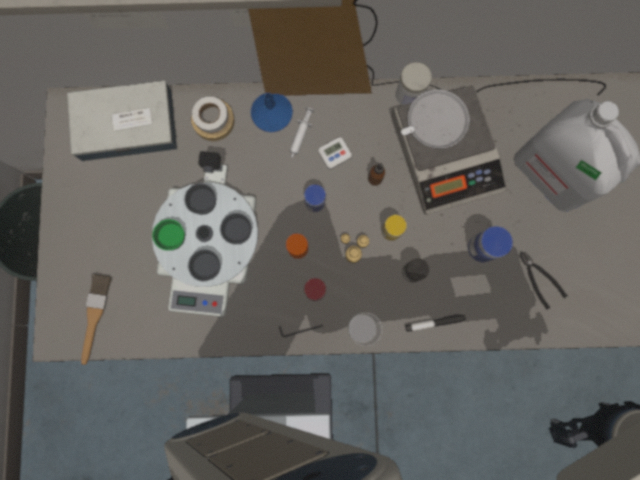

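The top view shows yellow at (396,226), magenta (315,289), small blue (315,196; the big blue jar at (493,243) is the look-alike), black (416,269), dropper (376,173) and beaker (365,329). The cups are green (169,235), then clockwise (200,198), (236,229) and (205,264), with the sensor at (210,160).

```bash
cat >> h.py <<'E'
def cloud(d):
    v,u=np.mgrid[:480,:640]; z=d['z_map']
    r=np.stack([(u-d['cx'])/d['fx'],(v-d['cy'])/d['fy'],np.ones(u.shape)],-1)*z[...,None]
    return r@np.array(d['attitude']).T+np.array(d['eye'])
def top(P,xy,rad=.035,lo=.03,band=.008):
    m=(np.hypot(P[...,0]-xy[0],P[...,1]-xy[1])<rad)&(P[...,2]>lo)&(P[...,2]<.2)
    Q=P[m]; h=np.percentile(Q[:,2],95); Q=Q[abs(Q[:,2]-h)<band]
    (c,r)=cv2.minEnclosingCircle(Q[:,:2].astype(np.float32))
    return np.round([*c,r,np.median(Q[:,2]),len(Q)],4)
E
python3 - <<'E'
from h import *
d=pickle.load(open('top.pkl','rb')); P=cloud(d)
for n,u,v in [('yellow',396,226),('magenta',315,289),('blue',315,196),('black',416,269),('bigblue',496,241),('orange',297,245),('dropper',376,172),('beaker',365,329),('corks',354,255),('sensor',209,160)]:
    p=P[v,u]; print(n,np.round(p,3),top(P,p,.03 if n!='beaker' else .045))
for n,u,v in [('g',169,235),('c2',200,198),('c3',236,229),('c4',205,264),('hub',205,233)]: print(n,np.round(P[v,u],3),np.round(pt(d,u,v,.072),3))
E
```

```text
yellow [ 0.558 -0.32   0.075] [ 5.597e-01 -3.171e-01  2.420e-02  7.540e-02  3.600e+02]
magenta [ 0.424 -0.138  0.078] [ 4.251e-01 -1.359e-01  2.400e-02  7.530e-02  3.650e+02]
blue [ 0.63  -0.143  0.076] [ 6.323e-01 -1.411e-01  2.420e-02  7.950e-02  3.460e+02]
black [ 0.461 -0.357  0.083] [ 4.619e-01 -3.606e-01  2.390e-02  7.950e-02  3.710e+02]
bigblue [ 0.513 -0.525  0.111] [ 5.135e-01 -5.250e-01  3.010e-02  1.112e-01  6.110e+02]
orange [ 0.521 -0.101  0.08 ] [ 5.237e-01 -9.850e-02  2.380e-02  7.940e-02  3.570e+02]
dropper [ 0.68  -0.28   0.083] [ 6.863e-01 -2.844e-01  6.100e-03  1.088e-01  2.700e+01]
beaker [ 0.334 -0.249  0.002] [ 3.362e-01 -2.413e-01  3.550e-02  8.780e-02  1.450e+02]
corks [ 0.499 -0.227  0.051] [ 5.047e-01 -2.257e-01  1.080e-02  5.010e-02  7.200e+01]
sensor [0.709 0.087 0.11 ] [7.138e-01 8.870e-02 2.450e-02 1.074e-01 2.850e+02]
g [0.556 0.188 0.049] [0.552 0.182 0.072]
c2 [0.639 0.119 0.049] [0.634 0.114 0.072]
c3 [0.566 0.038 0.045] [0.561 0.034 0.072]
c4 [0.488 0.107 0.049] [0.485 0.102 0.072]
hub [0.556 0.104 0.062] [0.554 0.102 0.072]
```

```bash
python3 - <<'E'
import cv2
a=cv2.imread('pics/top.png'); cv2.imwrite('pics/tt.png',cv2.resize(a[160:300,140:275],None,fx=4,fy=4,interpolation=cv2.INTER_CUBIC))
cv2.imwrite('pics/jj.png',cv2.resize(a[140:360,270:470],None,fx=2.7,fy=2.7,interpolation=cv2.INTER_CUBIC))
E
```

```text
(no output)
```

View pics/tt.png

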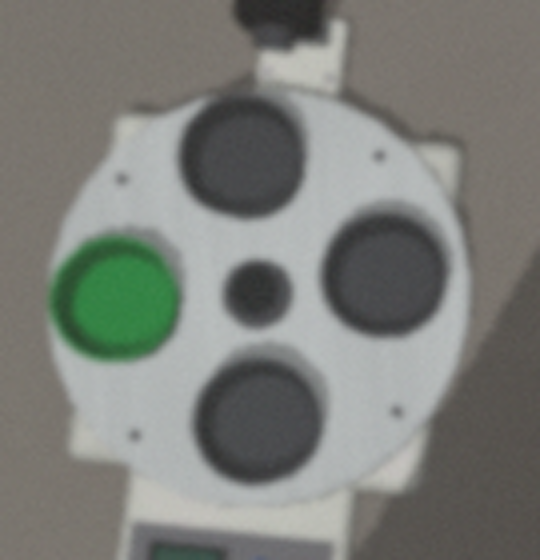

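View pics/jj.png

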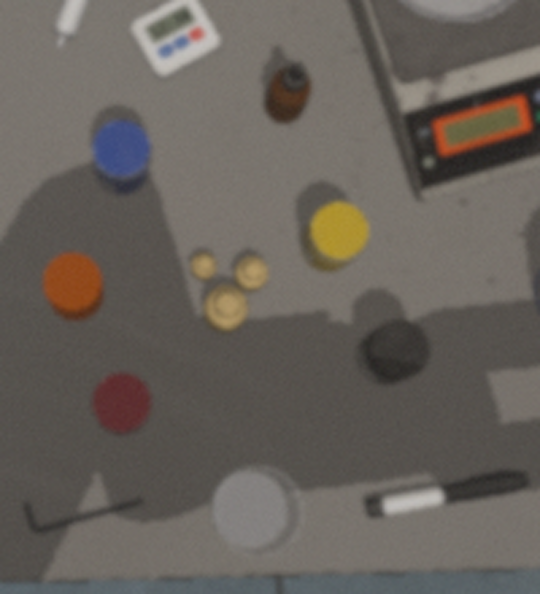

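Crops confirm the layout: lids yellow (339,230), magenta (122,403), blue (121,149), black (396,350) in the x2.7 crop; cups in the x4 crop at green (116,298), c2 (243,156), c3 (386,272), c4 (260,420). Next I fit the cup rims.

```bash
cat >> h.py <<'E'
from scipy.optimize import least_squares
def table(d,a0=(.56,.108,90.)):
    "joint fit of turntable axis and green-cup bearing from rim points (z 66..78 mm)"
    P=cloud(d); 
    A=np.array(a0)
    def cen(p): 
        t=np.radians(p[2]-90*np.arange(4)); return p[:2]+.075*np.c_[np.cos(t),np.sin(t)]
    for k in range(6):
        C=cen(A); m=(P[...,2]>.067)&(P[...,2]<.077); Q=P[m][:,:2]
        D=np.linalg.norm(Q[:,None]-C,axis=2); i=D.argmin(1); r=D.min(1); s=(r>.026)&(r<.046)
        Q,i=Q[s],i[s]
        A=least_squares(lambda p:np.linalg.norm(Q-cen(p)[i],axis=1)-.0343,A,loss='soft_l1',f_scale=.002,x_scale=[.01,.01,5]).x
    return A,cen(A),len(Q),np.median(P[m][s][:,2])
E
python3 - <<'E'
from h import *
d=pickle.load(open('top.pkl','rb'))
for a in(80,90,100): print(*[np.round(x,4) for x in table(d,(.558,.106,a))])
E
```

```text
[ 0.5576  0.1103 93.6204] [[0.5528 0.1852]
 [0.6324 0.1151]
 [0.5623 0.0355]
 [0.4827 0.1056]] 736 0.0719
[ 0.5576  0.1103 93.6204] [[0.5528 0.1852]
 [0.6324 0.1151]
 [0.5623 0.0355]
 [0.4827 0.1056]] 736 0.0719
[ 0.5576  0.1103 93.6204] [[0.5528 0.1852]
 [0.6324 0.1151]
 [0.5623 0.0355]
 [0.4827 0.1056]] 736 0.0719
```

Call:
jog_arm --commands '[0,0.03,0.025,0,-8.4,0,0.04,0.03,0,-8,0,0.04,0.03,0,0,0,0.04,0.03,0,0,0,0.04,0.03,0,0,0,0.04,0.03,0,0,0,0.04,0.03,0,0,0,0.04,0.03,0,0,0,0.03,0.02,0,0,0,0,0,0,0,0,0,0,0,0]'

```text
clock: 1.2
ee_pos: [0.5169, -0.3438, 0.2307]
tool_rot: [[1.0, 0.003, -0.001], [0.003, -1.0, 0.0], [-0.001, -0.0, -1.0]]
ft_force: [-0.5, 0.4, -0.1]
finger_gap: 0.0855
grasp_force: 0.0
```

```bash
python3 - <<'E'
from h import *
d=grab('wrist','w1'); P=cloud(d); print(np.round(d['eye'],3),np.round(d['attitude'],2).tolist())
for n,x,y in [('yellow',.5597,-.3171),('black',.4619,-.3606),('blue',.6323,-.1411),('mag',.425,-.136)]:
    try: print(n,top(P,(x,y),.03))
    except Exception as e: print(n,e)
E
```

```text
[ 0.593 -0.343  0.374] [[0.0, -0.95, -0.3], [-1.0, -0.0, 0.0], [-0.0, 0.3, -0.95]]
yellow [ 5.609e-01 -3.159e-01  2.420e-02  7.510e-02  3.117e+03]
black [ 4.630e-01 -3.591e-01  2.420e-02  7.910e-02  2.525e+03]
blue [ 6.335e-01 -1.400e-01  2.420e-02  7.920e-02  4.166e+03]
mag [ 4.260e-01 -1.347e-01  2.460e-02  7.520e-02  2.412e+03]
```

View pics/w1.png

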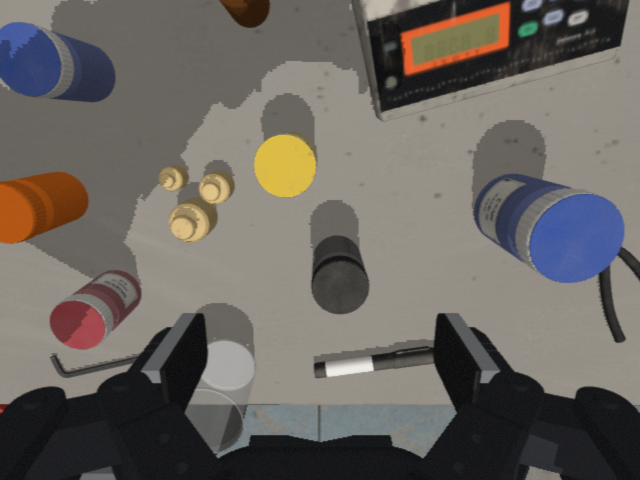

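The wrist view shows yellow's lid at (285,165), black's at (340,285), magenta's at (80,325) and blue's at (30,62). It agrees with the top view within 1.3 mm in plan and 0.4 mm in lid height. Grasping yellow.

Call:
jog_arm --commands '[0,0.023,0.017,-0.03,0,0,0.02,0.01,-0.03,0,0,0,0,-0.04,0,0,0,0,-0.04,0,0,0,0,-0.035,0,0,0,0,-0.02,0,0,0,0,0,0,1,0,0,0,0,1,0,0,0,0,1,0,0,0,0,1,0,0,0,0,1,0,0,0,0]' --newtons 40

```text
clock: 2.45
ee_pos: [0.5608, -0.3184, 0.0382]
tool_rot: [[1.0, 0.001, 0.002], [0.001, -1.0, -0.002], [0.002, 0.002, -1.0]]
ft_force: [-1.4, -0.7, 7.5]
finger_gap: 0.0478
grasp_force: 40.7
```

Call:
jog_arm --commands '[1,0,0,0.02,0,1,0,0,0.04,0,1,0,0,0.04,0,1,0,0,0.04,0,1,0,0.02,0.03,0,1,0,0.04,0,0,1,0,0.04,0,0,1,0,0.04,0,0,1,0,0.04,0,0,1,0,0.04,0,0,1,0,0.04,0,0,1,0,0.04,0,0]'

```text
clock: 3.65
ee_pos: [0.5595, -0.0158, 0.207]
tool_rot: [[1.0, 0.001, 0.001], [0.001, -1.0, -0.0], [0.001, 0.0, -1.0]]
ft_force: [0.1, 0.3, -1.2]
finger_gap: 0.0476
grasp_force: 42.0
```

Call:
jog_arm --commands '[1,0,0.04,0,0,1,0,0.04,0,0,1,-0.007,0.03,0,0,1,0,0.02,0,0,1,0,0.01,0,0,1,0,0,0,0,1,0,0,0,0]'

```text
clock: 4.35
ee_pos: [0.5528, 0.1219, 0.2064]
tool_rot: [[1.0, 0.001, 0.0], [0.001, -1.0, -0.0], [0.0, 0.0, -1.0]]
ft_force: [-0.6, -0.6, -0.8]
finger_gap: 0.0472
grasp_force: 41.9
```

```bash
python3 - <<'E'
from h import *
print(ctrl.sense()['ee_pos'])
d=grab('wrist','w2'); print([np.round(x,4) for x in table(d)])
P=cloud(d); e=ctrl.sense()['ee_pos']
m=(P[...,2]>.1)&(np.hypot(P[...,0]-e[0],P[...,1]-e[1])<.07); print(m.sum())
E
```

```text
[0.55284543 0.12189786 0.20644558]
[array([ 0.5586,  0.1129, 93.732 ]), array([[0.5537, 0.1878],
       [0.6335, 0.1178],
       [0.5635, 0.0381],
       [0.4838, 0.1081]]), np.int64(6132), np.float64(0.0724)]
75258
```

View pics/w2.png

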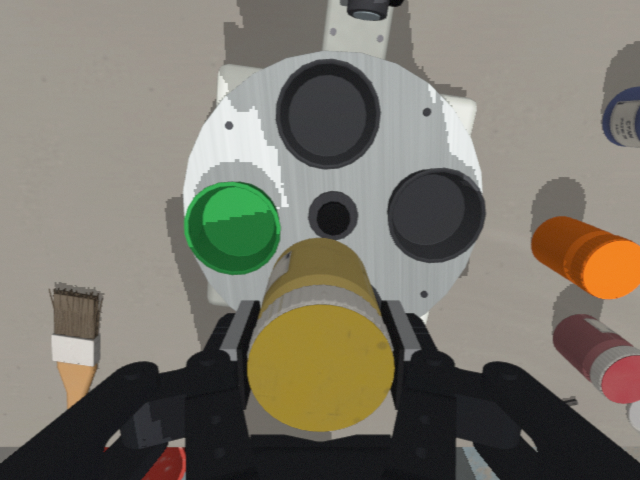

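The wrist view shows the yellow jar held upright at (320,370), and the green cup at (232,228), empty. Moving over green and lowering.

Call:
jog_arm --commands '[1,0,0.03,0,0,1,0,0.025,0,0,1,0,0.0095,0,0,1,0,0,0,0,1,0,0,0,0,1,0,0,-0.03,0,1,0,0,-0.03,0,1,0,0,-0.03,0,1,0,0,-0.01,0,1,0,0,0,0,1,0,0,0,0]'

```text
clock: 5.5
ee_pos: [0.5536, 0.1867, 0.1073]
tool_rot: [[1.0, -0.0, 0.001], [-0.0, -1.0, 0.0], [0.001, -0.0, -1.0]]
ft_force: [-1.0, 0.2, -1.1]
finger_gap: 0.0475
grasp_force: 42.0
```

Bottom is now 21 mm above the cup floor, just inside the rim; lowering gently.

Call:
jog_arm --commands '[1,0,0,-0.007,0,1,0,0,-0.007,0,1,0,0,-0.004,0,1,0,0,-0.002,0,1,0,0,0,0,1,0,0,0,0]'

```text
clock: 6.1
ee_pos: [0.5528, 0.1871, 0.0863]
tool_rot: [[1.0, 0.001, 0.0], [0.001, -1.0, 0.0], [0.0, -0.0, -1.0]]
ft_force: [-1.0, 0.9, 0.7]
finger_gap: 0.0474
grasp_force: 42.0
```

Call:
jog_arm --commands '[1,0,0,-0.001,0,1,0,0,0,0,0.25,0,0,0,0,0.25,0,0,0,0,0.25,0,0,0,0,0.25,0,0,0,0,0.25,0,0,0.02,0,0.25,0,0,0.04,0,0,0,0,0.04,0,0,0,0,0.03,0,0,0,0,0,0]'

```text
clock: 7.2
ee_pos: [0.5553, 0.1879, 0.2199]
tool_rot: [[1.0, 0.001, 0.007], [0.001, -1.0, 0.002], [0.007, -0.002, -1.0]]
ft_force: [-0.7, 1.0, -0.5]
finger_gap: 0.085
grasp_force: 0.0
```

```bash
cat >> h.py <<'E'
def check(d,seeds):
    P=cloud(d); print('table',[np.round(x,4).tolist() for x in table(d,(.558,.112,93.7))][:2])
    for n,x,y,lo in seeds:
        try: print(n,top(P,(x,y),.034,lo))
        except Exception as e: print(n,'none')
    print(ctrl.sense()['ee_pos'])
E
python3 - <<'E'
from h import *
check(grab('top','t2'),[('yellow',.5532,.1865,.085),('mag',.4255,-.1353,.03),('blue',.633,-.1405,.03),('black',.4625,-.36,.03)])
E
```

```text
table [[0.5578, 0.1104, 93.2698], [[0.5536, 0.1853], [0.6327, 0.1147], [0.5621, 0.0355], [0.483, 0.1061]]]
yellow [5.528e-01 1.866e-01 2.400e-02 1.228e-01 3.580e+02]
mag [ 4.252e-01 -1.360e-01  2.390e-02  7.530e-02  3.680e+02]
blue [ 6.327e-01 -1.411e-01  2.390e-02  7.930e-02  3.510e+02]
black [ 4.617e-01 -3.606e-01  2.430e-02  7.940e-02  3.670e+02]
[0.55405428 0.18746206 0.21745061]
```

Call:
jog_arm --commands '[0,-0.008,-0.019,0,0,0,-0.015,-0.038,0,0,0,-0.015,-0.038,0,0,0,-0.015,-0.038,0,0,0,-0.015,-0.038,0,0,0,-0.015,-0.038,0,0,0,-0.015,-0.038,0,0,0,-0.015,-0.038,0,0,0,-0.015,-0.038,0,0,0,0,0,0,0,0,0,0,0,0]'

```text
clock: 8.35
ee_pos: [0.423, -0.1367, 0.214]
tool_rot: [[1.0, -0.002, -0.002], [-0.002, -1.0, 0.001], [-0.002, -0.001, -1.0]]
ft_force: [0.9, 0.2, 0.2]
finger_gap: 0.086
grasp_force: 0.0
```

Call:
jog_arm --commands '[0,0.001,0.001,-0.03,0,0,0,0,-0.04,0,0,0,0,-0.04,0,0,0,0,-0.04,0,0,0,0,-0.02,0,0,0,0,-0.007,0,0,0,0,0,0,1,0,0,0,0,1,0,0,0,0,1,0,0,0,0,1,0,0,0,0,1,0,0,0,0]'

```text
clock: 9.55
ee_pos: [0.4267, -0.1352, 0.0395]
tool_rot: [[1.0, 0.0, 0.002], [0.0, -1.0, -0.001], [0.002, 0.001, -1.0]]
ft_force: [-0.7, 2.1, 7.1]
finger_gap: 0.0474
grasp_force: 40.0
```

Call:
jog_arm --commands '[1,0,0,0.02,0,1,0,0,0.04,0,1,0,0,0.04,0,1,0,0,0.04,0,1,0.017,0.02,0.02,0,1,0.025,0.03,0,0,1,0.025,0.03,0,0,1,0.025,0.03,0,0,1,0.025,0.03,0,0,1,0.025,0.03,0,0,1,0.025,0.03,0,0,1,0.02,0.025,0,0]'

```text
clock: 10.75
ee_pos: [0.614, 0.0918, 0.199]
tool_rot: [[1.0, 0.001, 0.001], [0.001, -1.0, 0.0], [0.001, -0.0, -1.0]]
ft_force: [0.5, -0.3, -0.8]
finger_gap: 0.0478
grasp_force: 41.7
```

Call:
jog_arm --commands '[1,0.01,0.015,0,0,1,0.005,0.005,0,0,1,0,0,0,0,1,0,0,0,0,1,0,0,0,0]'

```text
clock: 11.25
ee_pos: [0.6271, 0.1089, 0.1984]
tool_rot: [[1.0, -0.0, -0.0], [-0.0, -1.0, -0.0], [-0.0, 0.0, -1.0]]
ft_force: [0.9, -0.1, -0.8]
finger_gap: 0.0474
grasp_force: 41.7
```

Call:
jog_arm --commands '[1,0.0065,0.0065,0,0,1,0,0,0,0,1,0,0,-0.03,0,1,0,0,-0.03,0,1,0,0,-0.02,0,1,0,0,-0.01,0,1,0,0,0,0,1,0,0,0,0]'

```text
clock: 12.05
ee_pos: [0.6349, 0.1166, 0.1091]
tool_rot: [[1.0, 0.001, 0.001], [0.001, -1.0, 0.0], [0.001, -0.0, -1.0]]
ft_force: [0.9, -0.9, -1.2]
finger_gap: 0.0473
grasp_force: 41.7
```

Call:
jog_arm --commands '[1,0,0,-0.007,0,1,0,0,-0.007,0,1,0,0,-0.004,0,1,0,0,-0.002,0,1,0,0,0,0,1,0,0,0,0]'

```text
clock: 12.65
ee_pos: [0.6344, 0.1165, 0.0884]
tool_rot: [[1.0, 0.001, 0.0], [0.001, -1.0, 0.0], [0.0, -0.0, -1.0]]
ft_force: [0.0, 0.2, -0.8]
finger_gap: 0.0477
grasp_force: 41.7
```

Call:
jog_arm --commands '[1,0,0,-0.001,0,1,0,0,0,0,0.25,0,0,0,0,0.25,0,0,0,0,0.25,0,0,0,0,0.25,0,0,0,0,0.25,0,0,0.02,0,0.25,0,0,0.04,0,0,0,0,0.04,0,0,0,0,0.03,0,0,0,0,0,0]'

```text
clock: 13.75
ee_pos: [0.6369, 0.117, 0.2224]
tool_rot: [[1.0, 0.001, 0.008], [0.001, -1.0, 0.001], [0.008, -0.001, -1.0]]
ft_force: [1.4, -0.2, -0.2]
finger_gap: 0.0854
grasp_force: 0.0
```

```bash
python3 - <<'E'
from h import *
check(grab('top','t3'),[('yellow',.5532,.1865,.085),('mag',.633,.116,.085),('blue',.633,-.1405,.03),('black',.4625,-.36,.03)])
E
```

```text
table [[0.5578, 0.1104, 93.3311], [[0.5535, 0.1853], [0.6327, 0.1148], [0.5622, 0.0356], [0.483, 0.1061]]]
yellow none
mag [6.328e-01 1.156e-01 2.420e-02 1.229e-01 3.850e+02]
blue [ 6.323e-01 -1.407e-01  2.420e-02  7.900e-02  3.510e+02]
black [ 4.615e-01 -3.607e-01  2.440e-02  7.950e-02  3.680e+02]
[0.6356501  0.11676184 0.21977527]
```

Call:
jog_arm --commands '[0,0,-0.02,0,0,0,-0.003,-0.038,0,0,0,0,-0.04,0,0,0,0,-0.04,0,0,0,0,-0.04,0,0,0,0,-0.04,0,0,0,0,-0.04,0,0,0,0,0,0,0,0,0,0,0,0]'

```text
clock: 14.7
ee_pos: [0.6304, -0.142, 0.2156]
tool_rot: [[1.0, -0.001, -0.002], [-0.001, -1.0, 0.001], [-0.002, -0.001, -1.0]]
ft_force: [-0.3, -0.2, -0.2]
finger_gap: 0.0853
grasp_force: 0.0
```

Call:
jog_arm --commands '[0,0.001,0.001,-0.03,0,0,0,0,-0.04,0,0,0,0,-0.04,0,0,0,0,-0.04,0,0,0,0,-0.02,0,0,0,0,-0.006,0,0,0,0,0,0,1,0,0,0,0,1,0,0,0,0,1,0,0,0,0,1,0,0,0,0,1,0,0,0,0]'

```text
clock: 15.9
ee_pos: [0.6333, -0.1405, 0.0429]
tool_rot: [[1.0, 0.0, 0.002], [0.0, -1.0, -0.0], [0.002, 0.0, -1.0]]
ft_force: [-0.7, 2.1, 6.5]
finger_gap: 0.0475
grasp_force: 40.4
```

Call:
jog_arm --commands '[1,0,0,0.02,0,1,0,0,0.04,0,1,0,0,0.04,0,1,0,0,0.04,0,1,0,0.02,0.02,0,1,-0.017,0.036,0,0,1,-0.018,0.04,0,0,1,-0.018,0.04,0,0,1,-0.0175,0.04,0,0,1,0,0,0,0,1,0,0,0,0,1,0,0,0,0]'

```text
clock: 17.1
ee_pos: [0.5623, 0.0349, 0.2017]
tool_rot: [[1.0, 0.0, 0.001], [0.0, -1.0, -0.0], [0.001, 0.0, -1.0]]
ft_force: [0.2, 0.0, -3.2]
finger_gap: 0.0479
grasp_force: 42.0
```

Call:
jog_arm --commands '[1,0,0.001,0,0,1,0,0,-0.03,0,1,0,0,-0.03,0,1,0,0,-0.02,0,1,0,0,-0.01,0,1,0,0,0,0,1,0,0,0,0]'

```text
clock: 17.8
ee_pos: [0.5625, 0.0362, 0.1119]
tool_rot: [[1.0, -0.0, 0.001], [-0.0, -1.0, 0.0], [0.001, -0.0, -1.0]]
ft_force: [0.1, -0.5, -2.5]
finger_gap: 0.0471
grasp_force: 42.1
```

Call:
jog_arm --commands '[1,0,0,-0.007,0,1,0,0,-0.007,0,1,0,0,-0.004,0,1,0,0,-0.002,0,1,0,0,0,0,1,0,0,0,0]'

```text
clock: 18.4
ee_pos: [0.5619, 0.0366, 0.0913]
tool_rot: [[1.0, 0.001, 0.0], [0.001, -1.0, -0.0], [0.0, 0.0, -1.0]]
ft_force: [-0.3, -0.5, -1.3]
finger_gap: 0.0473
grasp_force: 42.0
```

Call:
jog_arm --commands '[1,0,0,-0.001,0,1,0,0,0,0,0.25,0,0,0,0,0.25,0,0,0,0,0.25,0,0,0,0,0.25,0,0,0,0,0.25,0,0,0.02,0,0.25,0,0,0.04,0,0,0,0,0.04,0,0,0,0,0.03,0,0,0,0,0,0]'

```text
clock: 19.5
ee_pos: [0.5644, 0.0367, 0.2249]
tool_rot: [[1.0, 0.001, 0.008], [0.001, -1.0, 0.0], [0.008, -0.0, -1.0]]
ft_force: [-0.3, 0.5, 0.1]
finger_gap: 0.0855
grasp_force: 0.0
```

```bash
python3 - <<'E'
from h import *
check(grab('top','t4'),[('yellow',.5532,.1865,.085),('mag',.633,.116,.085),('blue',.562,.036,.085),('black',.4625,-.36,.03)])
E
```

```text
table [[0.558, 0.1113, 93.4938], [[0.5535, 0.1861], [0.6329, 0.1158], [0.5626, 0.0364], [0.4832, 0.1067]]]
yellow [5.539e-01 1.864e-01 2.470e-02 1.226e-01 3.890e+02]
mag none
blue [5.607e-01 3.260e-02 2.300e-02 1.268e-01 2.350e+02]
black [ 4.618e-01 -3.606e-01  2.420e-02  7.940e-02  3.720e+02]
[0.56310408 0.03658478 0.22240479]
```

Call:
jog_arm --commands '[0,-0.005,-0.02,0,0,0,-0.01,-0.04,0,0,0,-0.01,-0.04,0,0,0,-0.01,-0.04,0,0,0,-0.01,-0.04,0,0,0,-0.01,-0.04,0,0,0,-0.01,-0.04,0,0,0,-0.01,-0.04,0,0,0,-0.01,-0.04,0,0,0,-0.01,-0.04,0,0,0,-0.005,-0.018,0,0,0,0,0,0,0]'

```text
clock: 20.75
ee_pos: [0.4606, -0.363, 0.2188]
tool_rot: [[1.0, -0.002, -0.002], [-0.002, -1.0, 0.001], [-0.002, -0.001, -1.0]]
ft_force: [0.1, 0.1, -0.3]
finger_gap: 0.0856
grasp_force: 0.0
```

Call:
jog_arm --commands '[0,0,0,0,0,0,0,0,0,0]'

```text
clock: 20.95
ee_pos: [0.4619, -0.36, 0.2197]
tool_rot: [[1.0, 0.001, -0.001], [0.001, -1.0, 0.001], [-0.001, -0.001, -1.0]]
ft_force: [0.8, -0.2, -0.7]
finger_gap: 0.0855
grasp_force: 0.0
```

Call:
jog_arm --commands '[0,0,0,-0.03,0,0,0,0,-0.04,0,0,0,0,-0.04,0,0,0,0,-0.04,0,0,0,0,-0.02,0,0,0,0,-0.01,0,0,0,0,0,0,1,0,0,0,0,1,0,0,0,0,1,0,0,0,0,1,0,0,0,0,1,0,0,0,0]'

```text
clock: 22.15
ee_pos: [0.4626, -0.362, 0.0418]
tool_rot: [[1.0, 0.0, 0.002], [0.0, -1.0, -0.001], [0.002, 0.001, -1.0]]
ft_force: [0.8, 1.0, 5.7]
finger_gap: 0.0474
grasp_force: 40.1
```

Call:
jog_arm --commands '[1,0,0,0.02,0,1,0,0,0.04,0,1,0,0,0.04,0,1,0,0,0.04,0,1,0,0.02,0.02,0,1,0.002,0.038,0,0,1,0.002,0.038,0,0,1,0.002,0.038,0,0,1,0.002,0.038,0,0,1,0.002,0.038,0,0,1,0.002,0.038,0,0,1,0.002,0.038,0,0]'

```text
clock: 23.35
ee_pos: [0.4756, -0.0741, 0.2009]
tool_rot: [[1.0, 0.0, 0.001], [0.0, -1.0, -0.0], [0.001, 0.0, -1.0]]
ft_force: [0.7, 0.1, -1.6]
finger_gap: 0.0474
grasp_force: 42.1
```

Call:
jog_arm --commands '[1,0.002,0.038,0,0,1,0.002,0.038,0,0,1,0.002,0.038,0,0,1,0,0.03,0,0,1,0,0.02,0,0,1,0,0.01,0,0,1,0,0,0,0,1,0,0,0,0]'

```text
clock: 24.15
ee_pos: [0.4817, 0.0979, 0.2004]
tool_rot: [[1.0, 0.001, 0.0], [0.001, -1.0, -0.0], [0.0, 0.0, -1.0]]
ft_force: [-0.3, -0.2, -1.6]
finger_gap: 0.0473
grasp_force: 42.0
```

Call:
jog_arm --commands '[1,0.001,0.0085,0,0,1,0,0,0,0,1,0,0,-0.03,0,1,0,0,-0.03,0,1,0,0,-0.02,0,1,0,0,-0.01,0,1,0,0,0,0,1,0,0,0,0]'

```text
clock: 24.95
ee_pos: [0.4834, 0.107, 0.1109]
tool_rot: [[1.0, 0.0, 0.001], [0.0, -1.0, 0.0], [0.001, -0.0, -1.0]]
ft_force: [0.1, 0.3, -2.4]
finger_gap: 0.0473
grasp_force: 42.1
```

Call:
jog_arm --commands '[1,0,0,-0.007,0,1,0,0,-0.007,0,1,0,0,-0.004,0,1,0,0,-0.002,0,1,0,0,0,0,1,0,0,0,0]'

```text
clock: 25.55
ee_pos: [0.4829, 0.107, 0.0903]
tool_rot: [[1.0, 0.001, 0.0], [0.001, -1.0, -0.0], [0.0, 0.0, -1.0]]
ft_force: [0.5, -0.6, -1.0]
finger_gap: 0.0474
grasp_force: 41.9
```

Release, rise, then back off to −y for a clear view.

Call:
jog_arm --commands '[1,0,0,-0.001,0,1,0,0,0,0,0.25,0,0,0,0,0.25,0,0,0,0,0.25,0,0,0,0,0.25,0,0,0,0,0.25,0,0,0.02,0,0.25,0,0,0.04,0,0,0,0,0.04,0,0,0,0,0.04,0,0,0,0,0,0]'

```text
clock: 26.65
ee_pos: [0.4858, 0.1077, 0.2345]
tool_rot: [[1.0, 0.001, 0.009], [0.001, -1.0, 0.002], [0.009, -0.002, -1.0]]
ft_force: [0.4, 0.4, 0.8]
finger_gap: 0.0854
grasp_force: 0.0
```

Call:
jog_arm --commands '[0,-0.01,-0.02,0,0,0,-0.01,-0.04,0,0,0,-0.01,-0.04,0,0,0,-0.01,-0.04,0,0,0,0,-0.04,0,0,0,0,-0.04,0,0,0,0,-0.03,0,0,0,0,-0.02,0,0,0,0,0,0,0,0,0,0,0,0]'

```text
clock: 27.65
ee_pos: [0.4423, -0.1628, 0.2286]
tool_rot: [[1.0, -0.001, -0.001], [-0.001, -1.0, 0.001], [-0.001, -0.001, -1.0]]
ft_force: [-0.0, 0.8, 0.6]
finger_gap: 0.0854
grasp_force: 0.0
```

```bash
python3 - <<'E'
from h import *
check(grab('top','t5'),[('yellow',.5532,.1865,.085),('mag',.633,.116,.085),('blue',.562,.036,.085),('black',.483,.107,.085),('dropper',.68,-.28,.09),('beaker',.336,-.241,.05)])
a=cv2.imread('pics/t5.png'); cv2.imwrite('pics/t5c.png',cv2.resize(a[140:350,140:440],None,fx=2.6,fy=2.6,interpolation=cv2.INTER_CUBIC))
E
```

```text
table [[0.5581, 0.1109, 93.5865], [[0.5534, 0.1858], [0.6329, 0.1156], [0.5628, 0.0361], [0.4832, 0.1062]]]
yellow [5.532e-01 1.870e-01 2.460e-02 1.228e-01 3.950e+02]
mag [6.333e-01 1.156e-01 2.480e-02 1.228e-01 3.840e+02]
blue [5.621e-01 3.590e-02 2.390e-02 1.268e-01 3.890e+02]
black [4.826e-01 1.069e-01 2.420e-02 1.269e-01 4.070e+02]
dropper [ 6.868e-01 -2.853e-01  4.600e-03  1.116e-01  1.500e+01]
beaker [ 3.340e-01 -2.452e-01  3.320e-02  8.670e-02  5.000e+01]
[ 0.44239808 -0.16230669  0.22869371]
```

View pics/t5c.png

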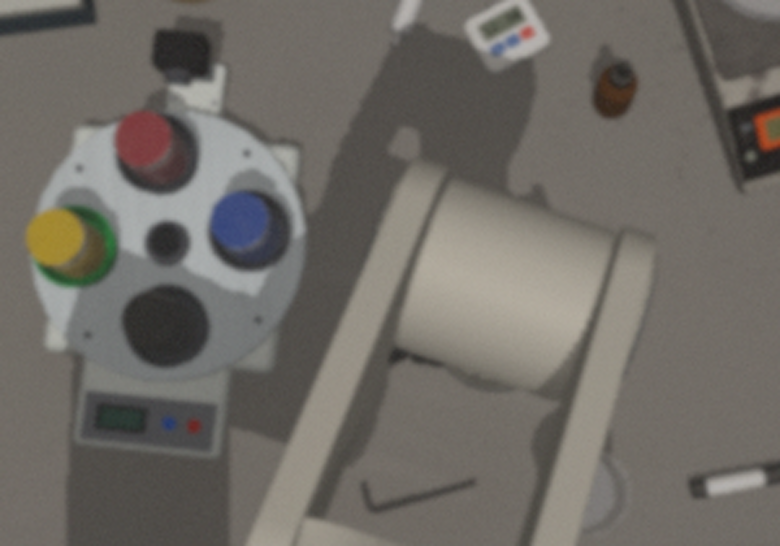

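The crop shows the four jars seated: yellow (55,237) in green, then clockwise magenta (145,138), blue (240,222) and black (165,325). All are within 1.5 mm of their cup centres at the right heights. The dropper stands unmoved and the beaker, partly hidden by the arm, is in place.

```bash
python3 -c "
from rig import ctrl
print(ctrl.sign_off())"
```

```text
the job is handed in; nothing more can be done
None
```

The job is handed in at about 28 s of the 99 s limit: yellow, magenta, blue and black stand clockwise in the cups starting at the green one, each measured within about 1.5 mm of its cup centre and fully down, with the dropper bottle and beaker left standing in place.

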